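# Put the covered soap dish back together

## Robot

A 6-joint arm with a two-finger parallel gripper is mounted at the origin on the work surface. World frame = base frame: x ahead of the robot, y to its left, z up, the work surface at z = 0. Lengths are in m, angles in rad, forces in N, time in s.
With the tool pointing down it reaches from about 0.375 to 0.925 m from the base axis. Payload 5.7 kg.
Tool frame: the origin (TCP) lies midway between the tips of the shut fingers; the grasp point (between the pads) lies 19 mm behind it; z points along the fingers, y is the line along which they close (so a half turn about z gives the same grasp; the last joint's range is limited). The gripper opens to 88 mm and grips with 3 to 60 N. Pads are 20 mm wide; open, the fingers measure 115 mm over their backs; the gripper's body (75 mm by 178 mm) begins 61 mm behind the grasp point.
Start: joints at [1.15, 0.359, 1.51, -0, 1.272, -0.115], TCP at [0.181, 0.572, 0.223] pointing down, gripper open.
Joint ranges: [-2.97, 2.97], [-1.01, 2.36], [0.21, 2.38], [-0.96, 4.11], [0.2, 2.71], [-2.98, 2.98]. Speed limits (rad/s): [2.39, 2.39, 3.14, 3.14, 3.14, 3.14].

## Interface

Orientations are given as a unit quaternion [x, y, z, w].
In Python, from bench import move_ptp, servo_line, goto_joints, move_gripper, sleep, inverse_kinematics, capture, PlanningError, close_job, spot_in, silhouettes, current_clock, current_joint_pos, current_qvel, current_joint_torque, current_position, current_orientation, current_force, current_torque, current_finger_gap, current_grip_force gives the robot as it stands. Calls block until the motion is done:
- move_ptp(position, orientation): joint-space move of the TCP to a pose.
- servo_line(position, orientation=None, rate=0.15, contact_N=None): straight line of the TCP; orientation=None keeps the orientation; rate is the mean speed in m/s. With contact_N (N) it stops when the force on the tool has changed by that much, and returns True; else False.
- goto_joints(angles): joint-space move.
- move_gripper(opening): finger opening in m; the grip force is fixed at half the most; returns when the fingers have stopped.
- sleep(seconds).
- inverse_kinematics(position, orientation): joint angles nearest the present ones, or None.
- capture(name): name is "side" or "top" or "wrist"; returns a dict with "image" (480x640x3 uint8, blue, green, red), "range_z" (480x640 float32, m along the optical axis (not along the pixel's ray), 0 where there is no reading), "intrinsics" (3x3 intrinsics, pixels), "R" (3x3) and "t" (3): a world point X has camera coordinates R X + t. Camera axes: x right, y down, z forward; pixel columns grow to the right and rows downward; lengths in m; the calibration is good to about 2 mm. A picture is of the moment at which its call begins.
A pose or a line that the arm cannot do raises PlanningError and nothing moves.
- close_job(): hands the job in; it is judged then, once.
Trained networks look in the newest picture that a camera, given by its name, has taken for a name from the list of things; names that differ only in an ending like _2 or _b are one class to them, and where a whole thing is asked for, a point or a joint stands for the part that bears it (a point fixed in the world has none). Each returns a list of dicts, best first, with "conf" (0 to 1); they miss things now and then, are a little off and sometimes report something else, mostly with a low value. They report only what shows in the picture. A call takes as long as a camera call. They do not tell look-alikes from the thing itself.
- spot_in(camera, query): "xy" ([column, row] in pixels, amid what is visible of it).
- silhouettes(camera, query): "region" (480x640 bool, what is visible of it) and "xy" ([column, row] in pixels, amid what is visible of it).
Readings, each from a call of its own:
- current_clock(): time.
- current_joint_pos(): joint angles.
- current_qvel(): joint speeds.
- current_joint_torque(): joint torques, N m.
- current_position(): TCP position.
- current_orientation(): TCP orientation.
- current_force(): force on the tool from outside, world axes, zero at the start.
- current_torque(): the same for the moment, N m.
- current_finger_gap(): finger opening in m.
- current_grip_force(): force on a finger pad.
Only numpy, scipy, OpenCV 4.12 (cv2) and the standard library are available. Lean on these libraries where they do the work, as an engineer would, in place of code of your own. Each camera call takes 0.05 s, during which the arm holds its last target. There are 200 camera calls.

## Task

The washed soap dish has to go back on the grey stone mat, put together from the bottom up: the white porcelain dish in the middle of the mat and lying lengthwise along it, then the bamboo rack on the dish with its cleats down inside it, then the fresh green bar of soap in the middle of the rack and lengthwise along it, and last the lid over the soap, squarely and level on the rack. Set the two porcelain pieces down rather than dropping them, and leave the pink used bar, the toothbrush tumbler and the lotion bottle where they stand.

Things in the scene. Friction and masses are not known exactly. Their poses are not given: they have to be found in the camera images.
- mat: Flat grey stone drying mat, 180 (x) x 100 (y) x 8 mm thick, fixed to the counter. Origin: centre of its underside, on the counter at z = 0; x runs along its length.
- dish: White porcelain soap dish, an open oblong tray, 108 (x) x 60 (y) x 26 mm high, walls and floor 4 mm thick (100 x 52 mm inside), 0.22 kg, standing open side up. Origin: centre of its underside; x runs along its length; half-turn symmetric. Can be gripped across its 60 mm width.
- rack: Light-brown bamboo rack, 70 g: deck of five lengthwise slats, 116 (x) x 68 (y) x 10 mm, on two cross cleats 8 mm high at x = +-41 mm, 8 x 42 (y) mm. They fit inside the dish with 5 mm play, the deck resting on its rim, origin then 18 mm over the dish's. Grip across 68 mm. Origin: centre, at the cleats' underside; deck top 18 mm up; x along the slats; half-turn symmetric.
- soap: Fresh light-green bar of soap, a full block 66 (x) x 40 (y) x 24 mm high with rounded edges, about 0.09 kg. Origin: centre of its underside; x runs along its length. Symmetric under a half turn. Lies on the flat deck of the rack.
- lid: White porcelain lid, 0.2 kg: oblong hood open below, 112 (x) x 64 (y) x 33 mm high, walls 5 mm (inside 102 x 54 x 28 mm high), with a round upright bamboo knob in the middle, 22 mm across, from 33 to 57 mm above the origin. Origin: centre of its underside (foot of the walls); x along its length; half-turn symmetric. It stands on the rack's deck, over the soap.
- used_soap: Worn thin pink bar of soap, 52 x 30 x 10 mm, loose; to be left alone. Origin: centre of its underside.
- tumbler: Teal tumbler, 72 mm in diameter and 95 mm high, holding a red and a blue toothbrush that reach 180 mm up and lean out to 55 mm from its axis, loose; to be left alone. Origin: centre of its underside.
- lotion: Cream-coloured lotion bottle, 60 mm in diameter, with a black pump head, 165 mm high, its spout reaching 43 mm from the axis, loose; to be left alone. Origin: centre of its underside.
Not all that is in view belongs to the job. Several things look just like the rack: the one meant starts farthest to the robot's right.

How it is judged:
On the way, in this order (a step that is already met when the one before it is completed fails the run):
1. the dish stands in the middle of the mat, lengthwise, released (horizontal distance between dish and mat below 0.015 m and z of dish in the frame of mat between 0.005 and 0.011 m and angle between the x axis of dish and the x axis of mat, either way round below 0.2 rad and angle between dish's own z axis and vertical below 0.06 rad and contact force between the fingers and dish below 0.2 N), for 0.2 s.
2. the rack lies seated on the dish, released (horizontal distance between dish and mat below 0.015 m and z of dish in the frame of mat between 0.005 and 0.011 m and angle between the x axis of dish and the x axis of mat, either way round below 0.2 rad and angle between each of dish, rack's own z axis and vertical below 0.06 rad and horizontal distance between rack and dish below 0.008 m and z of rack in the frame of dish between 0.015 and 0.021 m and angle between the x axis of rack and the x axis of dish, either way round below 0.2 rad and contact force between the fingers and rack below 0.2 N), for 0.2 s.
3. the fresh soap lies in the middle of the rack, released (horizontal distance between dish and mat below 0.015 m and z of dish in the frame of mat between 0.005 and 0.011 m and angle between the x axis of dish and the x axis of mat, either way round below 0.2 rad and angle between each of dish, rack, soap's own z axis and vertical below 0.06 rad and horizontal distance between rack and dish below 0.008 m and z of rack in the frame of dish between 0.015 and 0.021 m and angle between the x axis of rack and the x axis of dish, either way round below 0.2 rad and horizontal distance between soap and rack below 0.008 m and z of soap in the frame of rack between 0.015 and 0.021 m and angle between the x axis of soap and the x axis of rack, either way round below 0.2 rad and contact force between the fingers and soap below 0.2 N), for 0.2 s.
4. the lid stands over the soap on the rack, released (horizontal distance between dish and mat below 0.015 m and z of dish in the frame of mat between 0.005 and 0.011 m and angle between the x axis of dish and the x axis of mat, either way round below 0.2 rad and angle between each of dish, rack, soap, lid's own z axis and vertical below 0.06 rad and horizontal distance between rack and dish below 0.008 m and z of rack in the frame of dish between 0.015 and 0.021 m and angle between the x axis of rack and the x axis of dish, either way round below 0.2 rad and horizontal distance between each of soap, lid and rack below 0.008 m and z of soap in the frame of rack between 0.015 and 0.021 m and angle between the x axis of each of soap, lid and the x axis of rack, either way round below 0.2 rad and z of lid in the frame of rack between 0.015 and 0.021 m and contact force between the fingers and lid below 0.2 N), for 0.2 s.
At the end, for the whole second after the job is handed in: Dish on the mat within 15 mm of its centre; rack seated on the dish, green soap and lid on the rack, each within 8 mm of the middle of the piece below; all lengthwise within 0.2 rad, level within 0.06 rad, heights within 3 mm, released, at rest (horizontal distance between dish and mat below 0.015 m and z of dish in the frame of mat between 0.005 and 0.011 m and angle between the x axis of dish and the x axis of mat, either way round below 0.2 rad and angle between each of dish, rack, soap, lid's own z axis and vertical below 0.06 rad and horizontal distance between rack and dish below 0.008 m and z of rack in the frame of dish between 0.015 and 0.021 m and angle between the x axis of rack and the x axis of dish, either way round below 0.2 rad and horizontal distance between each of soap, lid and rack below 0.008 m and z of soap in the frame of rack between 0.015 and 0.021 m and angle between the x axis of each of soap, lid and the x axis of rack, either way round below 0.2 rad and z of lid in the frame of rack between 0.015 and 0.021 m and linear speed of each of dish, rack, soap, lid below 0.02 m/s and angular speed of each of dish, rack, soap, lid below 0.2 rad/s); the robot touches nothing.
It fails at once if the used pink bar is pushed more than 20 mm or knocked over (distance of used_soap from where it was at the start of the episode above 0.02 m or angle between used_soap's own z axis and vertical above 0.35 rad).
It fails at once if the tumbler is pushed more than 20 mm or knocked over (distance of tumbler from where it was at the start of the episode above 0.02 m or angle between tumbler's own z axis and vertical above 0.35 rad).
It fails at once if the lotion bottle is pushed more than 20 mm or knocked over (distance of lotion from where it was at the start of the episode above 0.02 m or angle between lotion's own z axis and vertical above 0.35 rad).
It fails at once if the porcelain dish is dropped: it falls out of the fingers faster than 0.6 m/s, as from about 2 cm (linear speed of dish above 0.6 m/s and contact force between the fingers and dish below 0.05 N).
It fails at once if the porcelain lid is dropped: it falls out of the fingers faster than 0.6 m/s, as from about 2 cm (linear speed of lid above 0.6 m/s and contact force between the fingers and lid below 0.05 N).
It also fails if it takes over 120 s, if anything falls off the work surface, if the arm or the gripper's body presses on something with over 40 N, if the wrist force passes 120 N, or if a joint passes its speed limit or range.

## Working session

There is one attempt and no reset: what is moved stays moved. The work goes in short steps, each a Python script; the robot and the scene stay as the last script left them, time stands still between calls to the robot, and variables do not carry over. Pictures are saved under pics/ and viewed, at most 14 in all, crops included, and the job is handed in when it is done.

```bash
ls; mkdir -p pics; cat > h.py <<'E'
import numpy as np, cv2
from bench import *
def cloud(c):
    z=c["range_z"].astype(float);K=c["intrinsics"]
    v,u=np.mgrid[:480,:640]
    P=np.stack([(u-K[0,2])/K[0,0]*z,(v-K[1,2])/K[1,1]*z,z],-1)
    W=(P-c["t"])@c["R"]
    W[z<=0]=np.nan
    return W
def rect(W,reg,band=0.006,zt=None):
    """min-area rect of the top layer of a region: centre, size, yaw, ztop"""
    p=W[reg];p=p[~np.isnan(p[:,0])]
    if zt is None: zt=np.percentile(p[:,2],95)
    q=p[abs(p[:,2]-zt)<band]
    (cx,cy),(w,h),a=cv2.minAreaRect((q[:,:2]*1000).astype(np.float32))
    if w<h: w,h,a=h,w,a+90
    a=(a+90)%180-90
    return np.round([cx,cy,w,h,a,zt*1000,len(q)],1)
E
python3 - <<'E'
from h import *
for n in ["top","side"]:
    c=capture(n);cv2.imwrite(f"pics/{n}0.png",c["image"]);W=cloud(c)
    print(n,"cam at",-c["R"].T@c["t"])
    for q in ["mat","dish","rack","soap","lid","used_soap","tumbler","lotion"]:
        for s in silhouettes(n,q):
            print(q,round(s["conf"],2),np.round(s["xy"]),s["region"].sum(),rect(W,s["region"]))
E
```

```text
pics
top cam at [0.34267823 0.05382723 1.27813225]
mat 0.95 [474. 276.] 3577 [ 446.9 -320.3  181.4  100.8   20.4   10.5 2642. ]
mat 0.75 [410. 199.] 1316 [ 621.9 -179.5  109.6   59.8  -35.8   25.1  251. ]
dish 0.58 [408. 201.] 1302 [ 621.8 -179.3  109.4   59.7  -35.7   25.1  238. ]
dish 0.53 [331. 262.] 480 [474.3   6.8  64.2  37.9   9.4  26.4 355. ]
rack 0.93 [119. 334.] 1752 [ 308.1  463.2  115.5   68.9   60.8   20.2 1022. ]
rack 0.85 [172. 271.] 1229 [451.3 353.4 112.6  67.7  62.7  20.2 829. ]
rack 0.73 [101. 261.] 1361 [477.2 519.  114.3  68.   59.8  20.2 888. ]
rack 0.44 [516. 175.] 1352 [ 679.7 -395.4   88.1    7.7  -57.7  157.5   24. ]
soap 0.8 [328. 264.] 508 [474.4   7.5  63.9  38.2  11.   26.4 360. ]
lid 0.56 [270. 185.] 1499 [6.475e+02 1.487e+02 2.040e+01 2.010e+01 5.000e-01 4.830e+01 4.300e+01]
used_soap 0.78 [338. 175.] 268 [677.1  -6.3  51.4  28.9  22.   12.2 207. ]
tumbler 0.97 [517. 177.] 1293 [ 679.2 -396.    87.7    7.3  -57.   154.6   23. ]
lotion 0.73 [268. 181.] 1443 [6.475e+02 1.487e+02 2.040e+01 2.010e+01 5.000e-01 5.020e+01 6.600e+01]
lotion 0.64 [156. 165.] 1
[... 284 characters left out ...]
8  107.9   65.5  -35.6   24.   328. ]
rack 0.94 [190. 223.] 509 [306.6 457.9 122.5  68.7  59.2  17.4 380. ]
rack 0.6 [232. 197.] 431 [476.4 514.6 120.9  68.3  59.5  17.8 294. ]
rack 0.56 [253. 220.] 466 [449.5 347.6 115.5  66.4  62.   17.8 339. ]
lid 0.93 [351. 224.] 931 [644.2 137.9  21.   11.4 -17.   44.2  32. ]
lid 0.62 [429. 285.] 1197 [ 618.8 -184.6  106.4   65.4  -35.2   24.   339. ]
used_soap 0.55 [396. 252.] 150 [673.9 -12.   52.2  29.9  25.4  10.6 128. ]
tumbler 0.69 [534. 310.] 2673 [ 677.5 -401.9   91.8    7.4  -57.9  158.4   74. ]
lotion 0.92 [312. 178.] 929 [662.  400.6  41.8  13.  -35.3 150.1  30. ]
lotion 0.75 [432. 288.] 1217 [ 619.6 -184.8  107.9   65.5  -35.6   24.1  340. ]
```

View pics/top0.png

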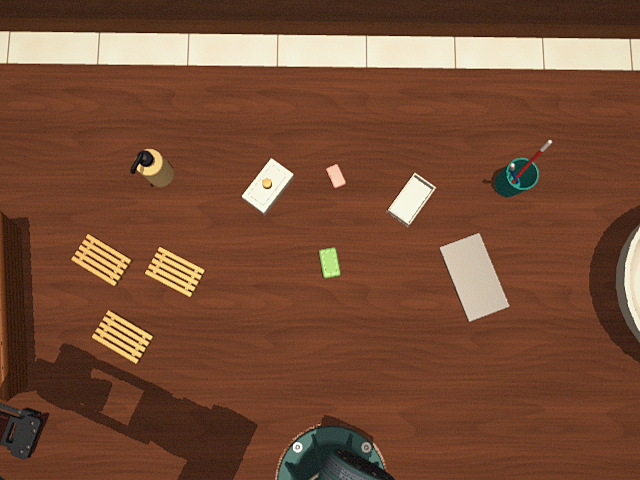

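```bash
python3 - <<'E'
from h import *
im=cv2.imread("pics/top0.png")[210:380,60:230]
cv2.imwrite("pics/crop0.png",cv2.resize(im,(590,590),interpolation=cv2.INTER_CUBIC))
c=capture("top");W=cloud(c)
lid=max(silhouettes("top","lid"),key=lambda s:s["conf"])["region"]
p=W[lid];print(np.histogram(p[:,2][~np.isnan(p[:,2])],bins=np.arange(0,.07,.004)))
for zt in (.035,): print(rect(W,lid,.006,zt))
w=capture("wrist");W=cloud(w);print("wristcam",-w["R"].T@w["t"],current_position())
for q in ["rack"]:
    for s in silhouettes("wrist",q): print(q,s["conf"],s["xy"],rect(W,s["region"]))
E
```

```text
(array([ 17,  20,  23,  19,  18,  20, 102, 533, 557, 108,   6,   3,   8,
        41,  25,   2,   0]), array([0.   , 0.004, 0.008, 0.012, 0.016, 0.02 , 0.024, 0.028, 0.032,
       0.036, 0.04 , 0.044, 0.048, 0.052, 0.056, 0.06 , 0.064, 0.068]))
[ 648.2  148.9  112.    64.6  -36.1   35.  1123. ]
wristcam [0.11656431 0.59211953 0.38426269] [0.1806102  0.57212473 0.22264119]
rack 0.76 [267.5, 331.1] [ 308.9  464.8  108.9   69.7   60.3   18.8 1768. ]
```

View pics/crop0.png

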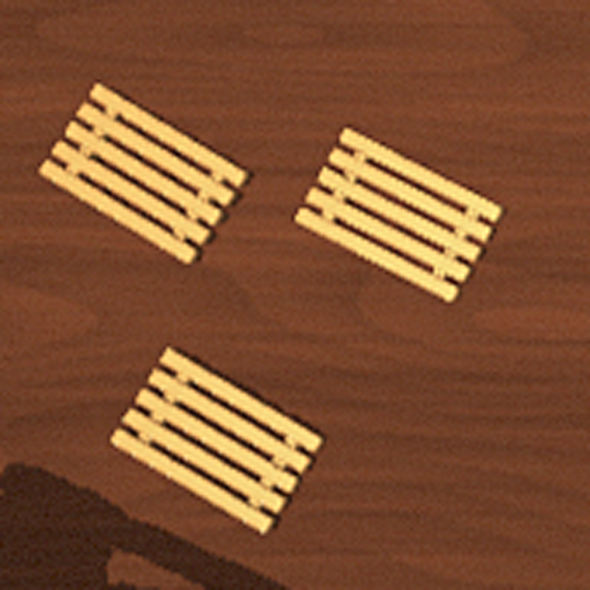

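Candidates for the rack are at pixels (101,261), (119,334) and (172,271). In the picture, right is −y, the robot's right. The one at (172,271), y ≈ 0.35 m, is therefore farthest right (the others are at 0.52 and 0.46), and the crop confirms it (upper right). The dish is at (410,200), the mat at (474,276), the green soap at (329,263) and the lid at (268,185).

```bash
cat >> h.py <<'E'
from scipy.spatial.transform import Rotation as Ro
def quat(yaw):  # tool down, tool x along yaw (deg), fingers close across it
    return (Ro.from_euler('z',yaw,degrees=True)*Ro.from_euler('x',180,degrees=True)).as_quat()
def best(x,y,z,yaw):
    """yaw or its half turn, whichever keeps the last joint nearest its middle"""
    o=[]
    for a in (yaw,yaw+180):
        j=inverse_kinematics([x,y,z],quat(a))
        if j is not None: o.append((abs(j[5]),a))
    return min(o)[1]
def look(q,x,y,yaw,zt,h=0.2,near=0.06,save=None,band=.006):
    yaw=best(x,y,h,yaw); move_ptp([x,y,h],quat(yaw)); sleep(0.2)
    c=capture("wrist");W=cloud(c)
    if save: cv2.imwrite(f"pics/{save}.png",c["image"])
    for s in silhouettes("wrist",q):
        r=rect(W,s["region"],band,zt) if zt else rect(W,s["region"])
        print(q,round(s["conf"],2),np.round(s["xy"]),r,"tool yaw",round(yaw,1))
        if np.hypot(r[0]/1e3-x,r[1]/1e3-y)<near: return r[0]/1e3,r[1]/1e3,r[4]
def pick(x,y,yaw,z,h=0.2):
    yaw=best(x,y,h,yaw)
    move_gripper(0.088); move_ptp([x,y,z+.09],quat(yaw)); servo_line([x,y,z],rate=.08)
    move_gripper(0.0); print("grip",current_finger_gap(),current_grip_force())
    servo_line([x,y,z+.03],rate=.05); servo_line([x,y,h],rate=.15)
    print("lifted",current_finger_gap(),current_grip_force(),current_force())
def place(x,y,yaw,z,h=0.2,open=0.088):
    yaw=best(x,y,h,yaw); move_ptp([x,y,h],quat(yaw))
    servo_line([x,y,z+.015],rate=.12); sleep(.2)
    t=servo_line([x,y,z-.004],rate=.02,contact_N=4)
    print("contact",t,current_position(),"nominal",z); 
    move_gripper(open); sleep(.2); servo_line([x,y,h],rate=.15)
    print("t",current_clock())
E
python3 - <<'E'
from h import *
print(look("mat",.446,-.322,20.4,.008,h=.3,save="w_mat"))
print(look("dish",.621,-.181,-35.7,.026,save="w_dish"),current_clock())
E
```

```text
mat 0.82 [331. 190.] [ 4.4580e+02 -3.2360e+02  1.7950e+02  1.0020e+02  2.0500e+01  8.0000e+00
  1.2758e+04] tool yaw 20.4
(np.float64(0.44580000000000003), np.float64(-0.3236), np.float64(20.5))
dish 0.8 [328. 209.] [ 621.9 -182.1  107.7   60.1  -35.6   26.  1763. ] tool yaw 144.3
(np.float64(0.6219), np.float64(-0.18209999999999998), np.float64(-35.6)) 6.55
```

```bash
python3 - <<'E'
from h import *
pick(.6219,-.1821,-35.6,.005)
if current_finger_gap()>.05:
    place(.4458,-.3236,20.5,.013)
    print(look("dish",.4458,-.3236,20.5,.034,save="w_dish2"))
E
```

```text
grip 0.059372230664300966 29.998392462730408
lifted 0.06030093042569325 29.997397363185883 [ 0.53327785  0.07112767 -3.30974618]
contact True [ 0.44566702 -0.32350806  0.01304945] nominal 0.013
t 17.4083
dish 0.93 [327. 210.] [ 447.1 -323.6  107.7   60.    20.5   34.  1791. ] tool yaw 20.5
(np.float64(0.4471), np.float64(-0.3236), np.float64(20.5))
```

View pics/w_dish2.png

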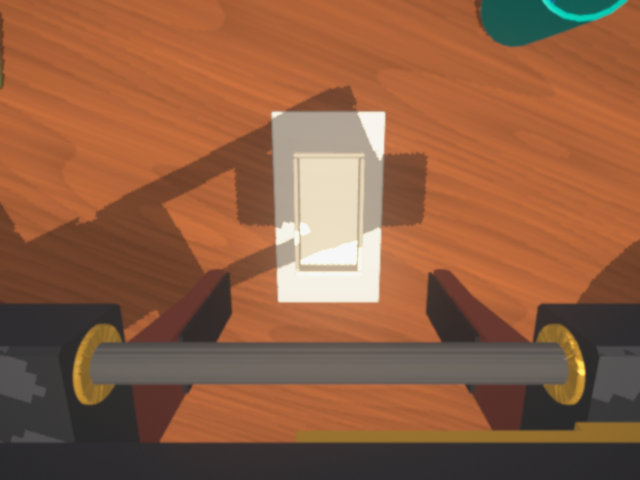

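The dish (columns 294–364, rows 153–272) stands centred and lengthwise on the mat (columns 273–385, rows 112–301). Next is the rack.

```bash
python3 - <<'E'
from h import *
r=look("rack",.4505,.3525,62.6,.018,save="w_rack"); print(r)
if r:
    pick(*r,.004)
    if current_finger_gap()>.06:
        place(.4471,-.3236,20.5,.030)
        print(look("rack",.4471,-.3236,20.5,.044,save="w_rack2"))
E
```

```text
rack 0.94 [267.  47.] [ 466.8  499.4   73.6   68.    59.7   18.  6152. ] tool yaw 62.6
rack 0.87 [130. 174.] [ 307.7  461.5  115.9   69.3   60.8   18.  9118. ] tool yaw 62.6
rack 0.56 [326. 209.] [ 451.9  352.2  116.    68.1   63.2   18.  7283. ] tool yaw 62.6
(np.float64(0.45189999999999997), np.float64(0.3522), np.float64(63.2))
grip 0.06768049726120282 30.000551640987396
lifted 0.06764422514274895 29.999839067459106 [-0.04239264 -0.14072485 -0.23857248]
contact True [ 0.44697605 -0.32348396  0.03023842] nominal 0.03
t 31.875
rack 0.63 [325. 216.] [ 447.8 -323.9  114.6   68.3   20.5   44.  8333. ] tool yaw 20.5
(np.float64(0.44780000000000003), np.float64(-0.32389999999999997), np.float64(20.5))
```

View pics/w_rack2.png

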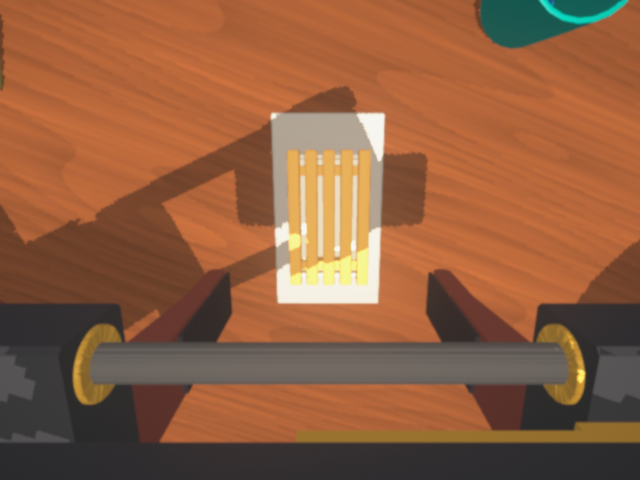

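The rack (columns 288–370, rows 150–285) covers the dish, square and centred. Contact came at the seated height. Next is the soap.

```bash
python3 - <<'E'
from h import *
r=look("soap",.474,.006,10,.024,save="w_soap"); print(r)
if r:
    pick(*r,.004)
    if .036<current_finger_gap()<.044:
        place(.4475,-.3238,20.5,.048)
        print(look("soap",.4475,-.3238,20.5,.068,save="w_soap2"))
        print(look("lid",.648,.1465,-36.1,.033,save="w_lid"))
E
```

```text
soap 0.55 [325. 215.] [ 475.1    5.7   64.5   39.4   10.4   24.  3049. ] tool yaw 10
(np.float64(0.4751), np.float64(0.0057), np.float64(10.4))
grip 0.03954151698124244 30.000139474868774
lifted 0.039835248978320165 29.999727308750153 [ 0.52420962  0.21884052 -1.765023  ]
contact True [ 0.44735798 -0.32366351  0.04793194] nominal 0.048
t 44.4917
soap 0.88 [326. 225.] [ 447.  -324.5   65.6   39.7   20.6   68.  3970. ] tool yaw 20.5
(np.float64(0.447), np.float64(-0.3245), np.float64(20.6))
lid 0.84 [330. 209.] [ 648.6  146.9  111.5   64.1  -36.2   33.  8720. ] tool yaw 143.9
(np.float64(0.6486000000000001), np.float64(0.1469), np.float64(-36.2))
```

```bash
python3 -c "
import cv2,numpy as np
a,b=[cv2.imread(f'pics/{n}.png') for n in('w_soap2','w_lid')]
cv2.imwrite('pics/pair.png',cv2.resize(np.hstack([a,b]),(800,300)))"
```

```text
(no output)
```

View pics/pair.png

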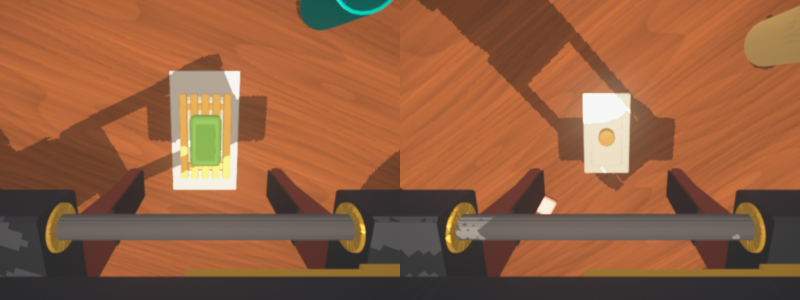

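The green soap (left half, about (205,140)) lies centred on the rack. The lid (right half, about (606,133)) is squarely under the gripper, with the pink bar clear of the fingers.

```bash
python3 - <<'E'
from h import *
pick(.6486,.1469,-36.2,.006)
if current_finger_gap()>.055:
    place(.4474,-.3240,20.5,.050)
    print(look("lid",.4474,-.3240,20.5,.077,h=.24,save="w_lid2"))
    c=capture("side");W=cloud(c);cv2.imwrite("pics/side1.png",c["image"])
    print(current_clock(),current_force())
    for s in silhouettes("side","lid"): print(s["conf"],s["xy"],rect(W,s["region"],.006,.077))
    cv2.imwrite("pics/sidecrop.png",cv2.resize(c["image"][270:430,300:520],(770,560),interpolation=cv2.INTER_CUBIC))
E
```

```text
grip 0.06363991279878413 29.9997391551733
lifted 0.06381647702594782 29.999865666031837 [-3.82299844e-04 -1.04953414e-01 -1.78899818e+00]
contact True [ 0.44729978 -0.32388726  0.05017532] nominal 0.05
t 57.6667
lid 0.55 [328. 211.] [ 448.7 -324.   111.6   64.2   20.6   77.  8986. ] tool yaw 20.5
(np.float64(0.4487), np.float64(-0.324), np.float64(20.6))
58.3 [ 0.80816102 -0.47864831 -0.13667154]
0.78 [413.5, 334.5] [ 446.5 -326.2  113.4   64.3   20.3   77.  1354. ]
0.45 [393.7, 250.0] [ 0.  0.  0.  0.  0. 77.  0.]
```

View pics/sidecrop.png

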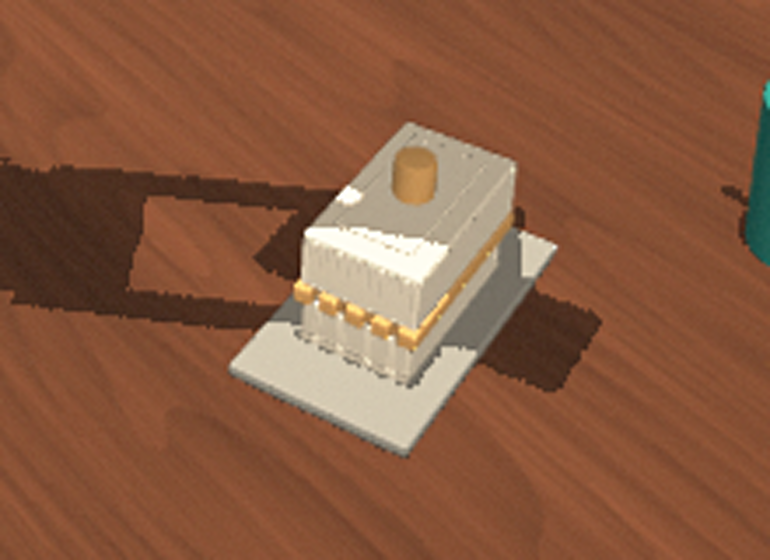

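The stack stands level and square at mid-mat: lid on rack on dish, with the knob at crop (415,175). The gripper is clear, so I'm handing in.

```bash
python3 -c "
from bench import *
print(close_job())"
```

```text
the job is handed in; nothing more can be done
None
```

The soap dish is back together on the mat (dish, rack, green soap, lid), and the job was handed in at about 58 s; the last pictures show the stack centred and level, but `close_job()` gave no verdict.

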